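# Hold the adapter plate over the torque tester's seat

### The job

Lock the torque tester's spindle by first standing its ball-ended lever straight up; then pick up the loose adapter plate by its rib and hold it level in the air about 15 mm above the tester's seat, its three holes lined up over the three threaded holes so that a colleague can start the screws. Finish while still holding the plate there, clear of the seat, not set down or let go; leave the jar, can and screwdriver alone.

Things in the scene. Friction and masses are not known exactly. Their poses are not given: they have to be found in the camera images.
- tester: Cap torque tester, fixed to the bench: white housing 220 (x) x 380 (y) x 70 mm high. Origin: centre of its footprint at bench height; +x is its rear, +y its left end seen from the robot (with no yaw), z up. In the middle of its top lies an aluminium disc 170 mm across and on that the seat; at the +y end, towards the rear, a keypad console 100 x 75 mm whose top is 99 mm above the bench; at the -y end the lock lever.
- seat (a point): Centre of the top face of the seat, a steel block 110 (x) x 80 (y) x 14 mm; its top is 90 mm above the bench. Axes are those of the tester. It has three threaded holes of 8 mm: one on the centre line near its -x edge, two near its +x edge.
- thread_single (a point): Mouth of the seat's lone threaded hole, 42 mm to -x of the seat's centre.
- thread_left (a point): Mouth of a threaded hole of the pair, 42 mm to +x and 26 mm to +y of the seat's centre.
- thread_right (a point): Mouth of a threaded hole of the pair, 42 mm to +x and 26 mm to -y of the seat's centre.
- lock_lever (a joint): Spindle lock lever on the tester's top: steel rod of 10 mm with a black ball of 24 mm, hinged about the tester's y axis between two cheeks (36 mm in x, 36 mm over both in y) that rise to 90 mm above the bench. Angle in rad: 0 = straight up (locked), negative = leaning towards the tester's front (-x), positive = leaning to its rear; stops at -0.95 and 0.95. Stiff: it stays where it is left, about 1.5 N at the ball moves it. It starts leaning to the front.
- lever_knob (a point): Centre of the lever's ball, 70 mm from the hinge axis.
- lever_pivot (a point): Lever's hinge point, on the hinge axis, 80 mm above the bench; 145 mm to -y of the tester's centre.
- plate: Loose adapter plate lying flat on the bench, bare aluminium, 110 (x) x 80 (y) x 6 mm, about 0.25 kg, with an upright grip rib in its middle: 18 mm thick (x), 50 mm long (y), rib top 48 mm above the underside. Three through holes of 11 mm in the same triangle as the seat's threads. Origin: centre of its underside; z up through the rib. Its lone hole lies on its -x side; at the start it is turned less than 75 degrees from the seat.
- hole_single (a point): The plate's lone hole, at the underside, 42 mm to -x of its origin.
- hole_left (a point): Hole of the plate's pair, at the underside, 42 mm to +x and 26 mm to +y of its origin.
- hole_right (a point): Hole of the plate's pair, at the underside, 42 mm to +x and 26 mm to -y of its origin.
- jar: Bystander: amber jar with brass-coloured lid, 64 mm across, 95 mm high. Origin: centre of its underside.
- can: Bystander: plain drinks can, 60 mm across, 115 mm high. Origin: centre of its underside.
- screwdriver: Bystander: screwdriver 190 mm long lying on the bench. Origin near its middle, x along it.
There are look-alikes about, which are no part of the job. Leave any green look-alike of the plate alone.

How it is judged:
By the outcome, as a careful person would: the job done as asked, in the order asked, and still so for the second after the job is handed in, while the arm keeps its last pose, push and grip.
It also fails if it takes over 54 s, if anything falls off the work surface, if the arm or the gripper's body presses on something with over 40 N, if the wrist force passes 120 N, or if a joint passes its speed limit or range.

### The arm

A 6-joint arm with a two-finger parallel gripper is mounted at the origin on the work surface. World frame = base frame: x ahead of the robot, y to its left, z up, the work surface at z = 0. Lengths are in m, angles in degrees, forces in N, time in s.
With the tool pointing down it reaches from about 0.375 to 0.9 m from the base axis. Payload 3.1 kg.
Tool frame: the origin (TCP) lies on the centre line of the jaws, within the pads' length; the fingertips stand 25 mm ahead of it and the grasp point (between the pads) lies 6 mm ahead of it; z points along the fingers, y is the line along which they close (so a half turn about z gives the same grasp; the last joint's range is limited). The gripper opens to 87 mm and grips with 3 to 60 N. Pads are 19 mm wide; open, the fingers measure 117 mm over their backs; the gripper's body (75 mm by 190 mm) begins 51 mm behind the grasp point.
Start: joints at [-84.884, 30.224, 82.088, -0, 67.689, -10.227], TCP at [0.165, -0.603, 0.248] pointing down, gripper open.
Joint ranges: [-176.69, 176.69], [-43.24, 126.21], [12.49, 139.97], [-82, 262], [0, 151.66], [-163.58, 163.58]. Speed limits (degrees/s): [159.86, 159.86, 180, 180, 180, 180].

### API

Orientations are given as a 3x3 rotation matrix whose columns are the frame's x, y, z axes.
In Python, from rig import bot, cams, models gives the robot as it stands. The module is installed in compiled form; this text tells all that it offers.
- The arm moves only by the shell command python3 -m handwheel 'ROWS' [OPENING]. ROWS is JSON, a list of rows, each a list of 6 numbers: the shift along the world's x, y, z each as a share of 1 m, from -1 to 1, then the turn, a rotation vector about the world's x, y, z each as a share of 2 rad, from -1 to 1. In form: [[dx, dy, dz, wx, wy, wz], ...]. A call has exactly 8 rows; each row is the pose to reach, as a shift and turn from the pose commanded when the call began; what a row does not reach only later rows make up. A row lasts 1/12 s, in which the tool goes at most 41.7 mm and 7.16 degrees, less where a joint would pass 70% of its speed; a pose out of reach is approached as far as the arm can. A call with a number of a shift or a turn outside -1 to 1 is refused whole. A call with a gripper value outside its range is refused whole. OPENING is the opening, from -1 (shut) to 1 (fully open), so that 0 is half open, set as the call begins (- or left out, the last holds). The fingers move at their own pace and stop on an object; the grip force is fixed at half the most. Time passes only in rows, so rows that repeat a pose let the fingers close, or fill a call up. It gives the time, the measured TCP pose, the force, the opening and the grip force at its end, in the units of the state.
- bot.read_state(): the state, without advancing time (a new reading comes with each control period).
- cams.capture(name): name is "scene" or "top" or "wrist"; returns (picture, depth): 420x560x3 uint8, blue, green, red; 420x560 float32, m along the optical axis (not along the pixel's ray), 0 where there is no reading.
- cams.calibration(name): a dict with "mtx" (3x3 intrinsics, pixels), "dist_coeffs" ([k1, k2, p1, p2, k3] as OpenCV has them; the pictures are not rectified), "R" (3x3) and "t" (3): a world point X has camera coordinates R X + t; the wrist camera has in their place "tool_from_camera" (4x4, takes a point from camera to tool coordinates, whose origin is the TCP and whose axes are the flange's). Camera axes: x right, y down, z forward; pixel columns grow to the right and rows downward; lengths in m; the calibration is good to about 2 mm. A picture is of the moment at which its call begins: read the wrist's pose just before it. calibration takes no time and is no camera call.
- bot.hand_in(): hands the job in; it is judged then, once.
Trained networks look in the newest picture that a camera, given by its name, has taken for a name from the list of things; names that differ only in an ending like _2 or _b are one class to them, and where a whole thing is asked for, a point or a joint stands for the part that bears it (a point fixed in the world has none). Each returns a list of dicts, best first, with "conf" (0 to 1); they miss things now and then, are a little off and sometimes report something else, mostly with a low value. They report only what shows in the picture. A call takes as long as a camera call. They do not tell look-alikes from the thing itself.
- models.spot_in(query, camera): "position" ([column, row] in pixels, amid what is visible of it).
- models.tip_of(query, camera): "position" ([column, row] in pixels: a listed point, or the origin of a listed thing).
The state is a dict: "time_s": time; "joint_positions": joint angles; "qvel": joint speeds; "tau": joint torques, N m; "position": TCP position; "tcp_rot": TCP orientation; "force": force on the tool from outside, world axes, zero at the start; "moment": the same for the moment, N m; "opening": opening from 0.0 (shut) to 1.0 (fully open); "grasp_force": force on a finger pad.
Only numpy, scipy, OpenCV 4.12 (cv2) and the standard library are available. Lean on these libraries where they do the work, as an engineer would, in place of code of your own. Each camera call takes 0.05 s, during which the arm holds its last target. There are 200 camera calls.

## Working session

There is one attempt and no reset: what is moved stays moved. The work goes in short steps, Python scripts to look and compute and a shell command to move; the robot and the scene stay as the last step left them, time stands still between calls to the robot, and variables do not carry over. Pictures are saved under pics/ and viewed, at most 10 in all, crops included, and the job is handed in when it is done.

```bash
mkdir -p pics
cat > h.py <<'E'
import numpy as np,cv2
from rig import bot,cams,models
def cal(c,st=None):
    k=cams.calibration(c)
    M=np.array(k["mtx"]);D=np.array(k["dist_coeffs"],float)
    if "R" in k and c!="wrist":
        return M,D,np.array(k["R"]),np.array(k["t"]).ravel()
    T=np.array(k["tool_from_camera"]);W=np.eye(4);W[:3,:3]=st["tcp_rot"];W[:3,3]=st["position"]
    C=np.linalg.inv(W@T);return M,D,C[:3,:3],C[:3,3]
def onplane(px,z,K):
    M,D,R,t=K
    u=cv2.undistortPoints(np.array([[px]],float),M,D)[0,0]
    d=R.T@np.array([u[0],u[1],1]);o=-R.T@t
    return o+d*(z-o[2])/d[2]
def proj(X,K):
    M,D,R,t=K
    return cv2.projectPoints(np.array(X,float).reshape(-1,1,3),cv2.Rodrigues(R)[0],t,M,D)[0][:,0]
E
python3 - <<'E'
from h import *
st=bot.read_state();print({k:np.round(v,3).tolist() for k,v in st.items()})
for c in ["top","scene"]:
    p,d=cams.capture(c);cv2.imwrite(f"pics/{c}0.png",p);np.save(f"{c}0.npy",d)
    K=cal(c)
    print(c,"cam at",-K[2].T@K[3])
    for q,z in [("seat",.09),("thread_single",.09),("thread_left",.09),("thread_right",.09),("lever_knob",.12),("lever_pivot",.08),("plate",0),("hole_single",0.006),("hole_left",0.006),("hole_right",0.006),("tester",0)]:
        for r in models.tip_of(q,c)[:3]:
            print(q,np.round(r["position"],1),round(r["conf"],2),np.round(onplane(r["position"],z,K),3))
E
```

```text
{'time_s': 0.0, 'joint_positions': [-84.884, 30.278, 82.156, -0.001, 67.691, -10.226], 'qvel': [0.05, 0.046, -0.038, -0.09, 0.092, -0.012], 'tau': [0.0, -44.004, -17.659, 0.063, 0.058, -0.0], 'position': [0.165, -0.602, 0.247], 'tcp_rot': [[0.964, 0.265, -0.0], [0.265, -0.964, 0.002], [0.0, -0.002, -1.0]], 'force': [0.622, -0.42, -0.67], 'moment': [-0.004, 0.05, 0.029], 'grasp_force': 0.0, 'opening': 1.0}
top cam at [ 0.4414984  -0.09830826  1.32989746]
seat [182.7 207.4] 0.96 [0.541 0.172 0.09 ]
thread_single [181.9 220.5] 0.62 [0.505 0.174 0.09 ]
thread_left [402. 216.] 0.59 [ 0.516 -0.435  0.09 ]
thread_left [175.3 192.5] 0.55 [0.583 0.194 0.09 ]
thread_right [190.3 192.8] 0.67 [0.582 0.151 0.09 ]
lever_knob [226.8 229.5] 0.59 [0.479 0.046 0.12 ]
lever_pivot [232.3 216.5] 0.96 [0.516 0.035 0.08 ]
plate [296.7 245.8] 0.91 [ 0.435 -0.145  0.   ]
plate [358.4 224.5] 0.73 [ 0.497 -0.328  0.   ]
plate [341.3 292.6] 0.7 [ 0.297 -0.275  0.   ]
hole_single [409.5 295.8] 0.97 [ 0.286 -0.477  0.006]
hole_single [346.  252.9] 0.76 [ 0.414 -0.289  0.006]
hole_single [296.4 259.6] 0.68 [ 0.395
[... 991 characters left out ...]
.5 161.2] 0.89 [ 0.305 -0.28  -0.   ]
plate [206.6 146. ] 0.71 [ 0.333 -0.459  0.   ]
hole_single [275.2 165.4] 0.77 [ 0.308 -0.235  0.006]
hole_single [235.  180.8] 0.68 [ 0.419 -0.293  0.006]
hole_single [287.9 197.2] 0.66 [ 0.399 -0.139  0.006]
hole_left [207.7 155.3] 0.83 [ 0.371 -0.424  0.006]
hole_left [286.8 217.6] 0.74 [ 0.462 -0.105  0.006]
hole_left [248.3 164.1] 0.74 [ 0.343 -0.302  0.006]
hole_right [257. 155.] 0.8 [ 0.296 -0.304  0.006]
hole_right [208.1 200.8] 0.62 [ 0.517 -0.307  0.006]
hole_right [192.6 150.5] 0.58 [ 0.377 -0.475  0.006]
tester [376.1 294.8] 0.72 [0.551 0.171 0.   ]
tester [166.7 268.7] 0.71 [ 0.731 -0.255 -0.   ]
tester [324.4 240.6] 0.23 [0.475 0.007 0.   ]
```

Run:
```python
import cv2
p=cv2.imread("pics/top0.png");cv2.imwrite("pics/top0c.png",cv2.resize(p[150:330,120:440],(800,450),interpolation=cv2.INTER_CUBIC))
```

```text
(no output)
```

View pics/top0c.png

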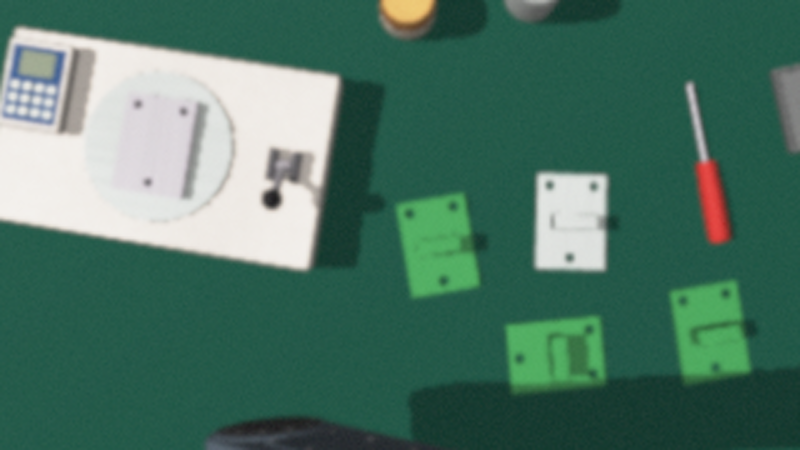

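View pics/scene0.png

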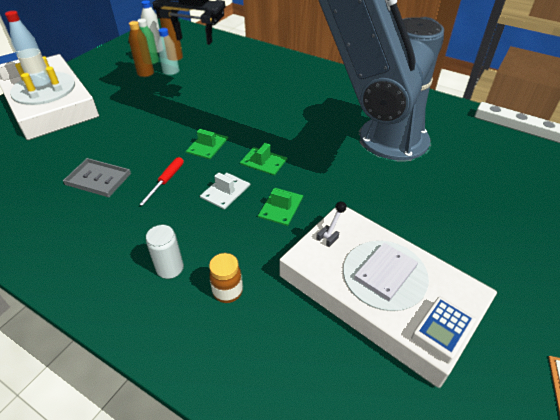

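The overhead crop shows the bare-aluminium plate amid three green look-alikes: centre about (348,239), lone hole (348,253), pair (340,224)/(357,225) in full-image pixels. The seat's holes are at about (179,223), (175,192) and (193,194), and the lever ball at (228,229). In the scene view the ball leans to the front at (341,207).

```bash
cat >> h.py <<'E'
def blob(p,px,r=4):
    g=cv2.cvtColor(p,cv2.COLOR_BGR2GRAY).astype(float);x,y=[int(round(v)) for v in px]
    for _ in range(4):
        w=g[y-r:y+r+1,x-r:x+r+1];m=np.clip(np.median(w)-15-w,0,None)
        Y,X=np.mgrid[-r:r+1,-r:r+1]
        if m.sum()==0: return np.array([x,y],float)
        c=np.array([x+(m*X).sum()/m.sum(),y+(m*Y).sum()/m.sum()]);x,y=[int(round(v)) for v in c]
    return c
TRI=np.array([[-.042,0],[.042,.026],[.042,-.026]])
def fit(P):
    P=np.array(P)[:,:2];pc=P.mean(0);qc=TRI.mean(0)
    A=(P-pc);B=TRI-qc
    yaw=np.arctan2((B[:,0]*A[:,1]-B[:,1]*A[:,0]).sum(),(A*B).sum())
    R=np.array([[np.cos(yaw),-np.sin(yaw)],[np.sin(yaw),np.cos(yaw)]])
    t=pc-R@qc
    return t,np.degrees(yaw),np.linalg.norm(P-(TRI@R.T+t),axis=1)*1000
E
python3 - <<'E'
from h import *
p=cv2.imread("pics/top0.png");d=np.load("top0.npy");K=cal("top")
for n,z,px in [("seat",.09,[(179.2,222.8),(175.2,191.6),(193.2,194.4)]),("plate",.006,[(348,253.2),(340,224),(357.6,224.8)])]:
    b=[blob(p,q) for q in px];print(n,np.round(b,1).tolist())
    t,y,e=fit([onplane(q,z,K) for q in b]);print(t,y,e)
    if n=="seat":
        c,s=np.cos(np.radians(y)),np.sin(np.radians(y));R=np.array([[c,-s],[s,c]]);print("pivot",t+R@[0,-.145])
        for z in (.121,.13): 
            k=onplane(blob(p,(228.4,229.2),6),z,K)[:2]; print("knob rel tester",R.T@(k-t-R@[0,-.145]))
E
```

```text
seat [[178.7, 222.4], [174.7, 191.2], [193.3, 194.4]]
[0.54070177 0.17612111] -9.577435686525542 [0.47717111 0.7134951  0.72359077]
pivot [0.51657661 0.03314218]
knob rel tester [-0.03613283  0.00163267]
knob rel tester [-0.03625215  0.00056254]
plate [[347.0, 259.0], [339.0, 219.8], [364.0, 225.0]]
[ 0.45309396 -0.29952513] -8.777200042363345 [15.92413334 15.73200071 12.37195763]
```

```bash
python3 -m handwheel '[[0.145,0.295,0,0,0,0.28],[0.145,0.295,0,0,0,0.28],[0.145,0.295,0,0,0,0.28],[0.145,0.295,0,0,0,0.28],[0.145,0.295,0,0,0,0.28],[0.145,0.295,0,0,0,0.28],[0.145,0.295,0,0,0,0.28],[0.145,0.295,0,0,0,0.28]]' 1
python3 - <<'E'
from h import *
st=bot.read_state();p,d=cams.capture("wrist");cv2.imwrite("pics/w1.png",p)
K=cal("wrist",st);print("cam at",-K[2].T@K[3]);print(np.round(proj([[.455,-.296,.006]],K)))
for q in ("hole_single","hole_left","hole_right"):
    for r in models.tip_of(q,"wrist")[:4]: print(q,np.round(r["position"],1),round(r["conf"],2),np.round(onplane(r["position"],.006,K),4))
E
```

```text
time_s: 1.87
position: [0.3109, -0.3053, 0.2477]
tcp_rot: [[0.677, 0.736, 0.0], [0.736, -0.677, 0.0], [0.0, -0.0, -1.0]]
force: [0.4, 0.2, 0.3]
opening: 1.001
grasp_force: 0.0
cam at [ 0.36230825 -0.24958409  0.38530547]
[[371.  87.]]
hole_single [341.4 112.1] 0.9 [ 0.4123 -0.2942  0.006 ]
hole_single [350.8 276.5] 0.87 [ 0.2883 -0.4629  0.006 ]
hole_single [240.1  26.9] 0.81 [ 0.3896 -0.1527  0.006 ]
hole_single [233.8 147.2] 0.81 [ 0.2942 -0.2395  0.006 ]
hole_left [300.7 176.8] 0.86 [ 0.3283 -0.3187  0.006 ]
hole_left [386.2  39.6] 0.71 [ 0.4979 -0.2685  0.006 ]
hole_left [379.9 220.3] 0.66 [ 0.3646 -0.4269  0.006 ]
hole_right [273.1 205.1] 0.88 [ 0.2799 -0.3221  0.006 ]
hole_right [417.3  76.7] 0.81 [ 0.5003 -0.322   0.006 ]
hole_right [408.8 241.3] 0.74 [ 0.3747 -0.4748  0.006 ]
```

View pics/w1.png

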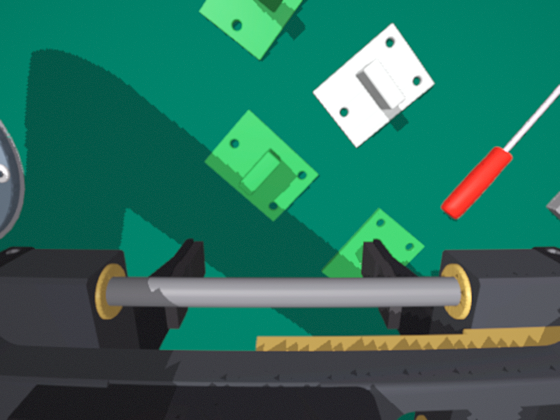

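The wrist picture shows the white plate with its lone hole at (344,112) and the pair at (390,42) and (417,81), between the green look-alikes. On to the lever.

```bash
python3 - <<'E'
from h import *
st=bot.read_state();p=cv2.imread("pics/w1.png");K=cal("wrist",st)
b=[blob(p,q,8) for q in [(344,112),(390,42),(417,81)]];print(b);print(fit([onplane(q,.006,K) for q in b]))
E
python3 -m handwheel '[[0.17,0.3,0,0,0,0.288],[0.17,0.3,0,0,0,0.288],[0.17,0.3,0,0,0,0.288],[0.17,0.3,0,0,0,0.288],[0.17,0.3,0,0,0,0.288],[0.17,0.3,0,0,0,0.288],[0.17,0.3,0,0,0,0.288],[0.17,0.3,0,0,0,0.288]]' 1
python3 - <<'E'
from h import *
st=bot.read_state();p,d=cams.capture("wrist");cv2.imwrite("pics/w2.png",p)
K=cal("wrist",st)
Z=dict(lever_knob=.14,lever_pivot=.08)
for q in ("thread_single","thread_left","thread_right","lever_knob","lever_pivot"):
    for r in models.tip_of(q,"wrist")[:2]: print(q,np.round(r["position"],1),round(r["conf"],2),np.round(onplane(r["position"],Z.get(q,.09),K),4))
E
```

```text
[array([343.51582687, 111.60271318]), array([389.53681964,  41.82827205]), array([416.43968828,  80.29026429])]
(array([ 0.45658406, -0.29910389]), np.float64(-1.9760951864543788), array([0.02535483, 0.10358889, 0.10450895]))
time_s: 2.73
position: [0.4767, -0.0176, 0.2478]
tcp_rot: [[0.168, 0.986, 0.002], [0.986, -0.168, -0.001], [-0.001, 0.002, -1.0]]
force: [0.6, -1.5, 0.2]
opening: 1.003
grasp_force: 0.0
thread_single [313.6 133. ] 0.49 [0.514  0.0348 0.09  ]
lever_knob [273.5 141.7] 0.78 [0.4792 0.0373 0.14  ]
lever_pivot [315.7 133.8] 0.77 [0.5167 0.033  0.08  ]
```

View pics/w2.png

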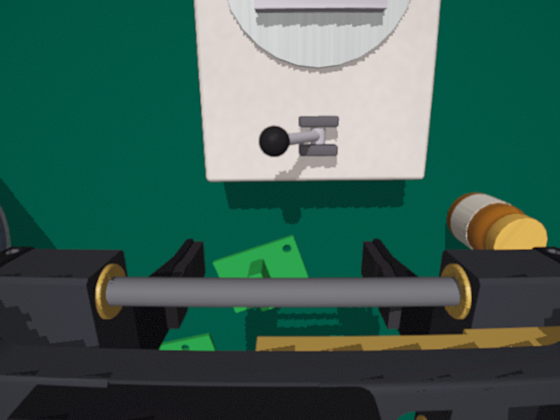

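The wrist picture shows the ball at (273,141) and the hinge at (318,134), leaning to the front. Both agree with the overhead fit. Next I straddle the ball.

```bash
python3 -m handwheel '[[0.003,0.028,0,0,0,0],[0.003,0.056,0,0,0,0],[0.003,0.056,-0.02,0,0,0],[0.003,0.056,-0.05,0,0,0],[0.003,0.056,-0.08,0,0,0],[0.003,0.056,-0.103,0,0,0],[0.003,0.056,-0.103,0,0,0],[0.003,0.056,-0.103,0,0,0]]' 1
```

```text
time_s: 3.7
position: [0.4771, 0.0366, 0.1439]
tcp_rot: [[0.169, 0.986, -0.003], [0.986, -0.169, 0.0], [-0.0, -0.003, -1.0]]
force: [-0.4, -0.2, 0.8]
opening: 1.0
grasp_force: 0.0
```

```bash
python3 -m handwheel '[[0.01,-0.001,0.004,0,0,0],[0.02,-0.002,0.008,0,0,0],[0.03,-0.003,0.008,0,0,0],[0.0395,-0.0036,0.008,0,0,0],[0.0395,-0.0036,0.008,0,0,0],[0.0395,-0.0036,0.008,0,0,0],[0.0395,-0.0036,0.008,0,0,0],[0.0395,-0.0036,0.008,0,0,0]]' 1
python3 -m handwheel '[[0,0,0,0,0,0],[0,0,0,0,0,0],[0,0,0,0,0,0],[0,0,0,0,0,0],[0,0,0,0,0,0],[0,0,0,0,0,0],[0,0,0,0,0,0],[0,0,0,0,0,0]]' -0.6
python3 - <<'E'
from h import *
st=bot.read_state();print(st["position"],st["opening"],st["grasp_force"])
p,d=cams.capture("wrist");cv2.imwrite("pics/w3.png",p)
E
```

```text
time_s: 4.37
position: [0.5172, 0.0347, 0.1525]
tcp_rot: [[0.166, 0.986, 0.0], [0.986, -0.166, -0.0], [0.0, 0.0, -1.0]]
force: [-0.0, 1.0, 0.4]
opening: 0.998
grasp_force: 0.0
time_s: 5.03
position: [0.5176, 0.0346, 0.1526]
tcp_rot: [[0.166, 0.986, 0.001], [0.986, -0.166, -0.0], [-0.0, 0.001, -1.0]]
force: [-2.0, 0.9, 1.1]
opening: 0.475
grasp_force: 0.8
[0.51758824 0.03464725 0.15260337] 0.47482356760266275 0.8267162879928946
```

View pics/w3.png

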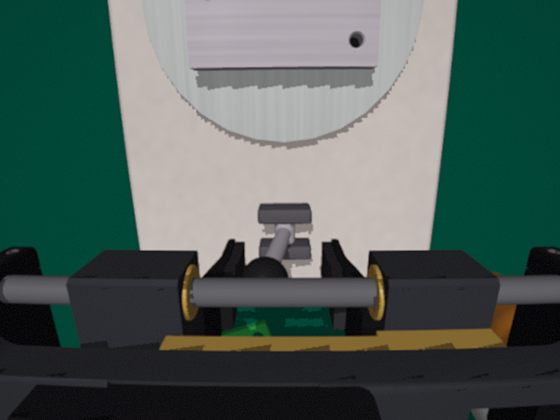

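The ball, at (265,275), is between the fingers and being pushed upright while they are still closing. I keep closing.

```bash
python3 -m handwheel '[[0,0,0,0,0,0],[0,0,0,0,0,0],[0,0,0,0,0,0],[0,0,0,0,0,0],[0,0,0,0,0,0],[0,0,0,0,0,0],[0,0,0,0,0,0],[0,0,0,0,0,0]]' -1
python3 - <<'E'
from h import *
p,d=cams.capture("wrist");cv2.imwrite("pics/w4.png",p)
p,d=cams.capture("scene");cv2.imwrite("pics/s4.png",p)
E
```

```text
time_s: 5.75
position: [0.5176, 0.0346, 0.1526]
tcp_rot: [[0.166, 0.986, 0.001], [0.986, -0.166, -0.0], [-0.0, 0.001, -1.0]]
force: [-0.6, 0.0, 0.8]
opening: 0.252
grasp_force: 29.9
```

```bash
python3 -m handwheel '[[0,0,0,0,0,0],[0,0,0,0,0,0],[0,0,0,0,0,0],[0,0,0,0,0,0],[0,0,0,0,0,0],[0,0,0,0,0,0],[0,0,0.02,0,0,0],[0,0,0.04,0,0,0]]' 0.2
python3 -m handwheel '[[0,-0.02,0.04,0,0,0],[0,-0.04,0.08,0,0,0],[0,-0.06,0.08,0,0,0],[-0.005,-0.06,0.08,0,0,0],[-0.005,-0.06,0.08,0,0,0],[-0.005,-0.06,0.08,0,0,0],[-0.005,-0.06,0.08,0,0,0],[-0.005,-0.06,0.08,0,0,0]]' 1
python3 - <<'E'
from h import *
st=bot.read_state();p,d=cams.capture("wrist");cv2.imwrite("pics/w5.png",p)
K=cal("wrist",st)
Z=dict(lever_knob=.15,lever_pivot=.08)
for q in ("thread_single","thread_left","thread_right","lever_knob","lever_pivot"):
    for r in models.tip_of(q,"wrist")[:2]: print(q,np.round(r["position"],1),round(r["conf"],2),np.round(onplane(r["position"],Z.get(q,.09),K),4))
p,d=cams.capture("top");K=cal("top")
b=blob(p,proj([[.5166,.033,.15]],K)[0],6);X=onplane(b,.15,K);print("top knob",b,X)
a=np.radians(-9.6);print("x rel",(X[:2]-[.5166,.0331])@[np.cos(a),np.sin(a)])
E
```

```text
time_s: 6.52
position: [0.5162, 0.0348, 0.1919]
tcp_rot: [[0.166, 0.986, -0.004], [0.986, -0.166, 0.001], [-0.0, -0.004, -1.0]]
force: [0.6, 0.2, 0.9]
opening: 0.595
grasp_force: 0.0
time_s: 7.18
position: [0.5116, -0.0244, 0.2715]
tcp_rot: [[0.165, 0.986, -0.002], [0.986, -0.165, 0.001], [0.0, -0.002, -1.0]]
force: [-0.6, -0.5, 0.3]
opening: 0.99
grasp_force: 0.0
thread_right [280.  132.8] 0.19 [0.5179 0.0322 0.09  ]
thread_right [249.2 356.1] 0.19 [ 0.4368 -0.2213  0.09  ]
lever_knob [277.7 138.3] 0.69 [0.5166 0.0317 0.15  ]
lever_pivot [276.  132.3] 0.66 [0.5139 0.0328 0.08  ]
top knob [233.88888889 227.22222222] [0.4842361  0.02341294 0.15      ]
x rel -0.0302951771275156
```

View pics/w5.png

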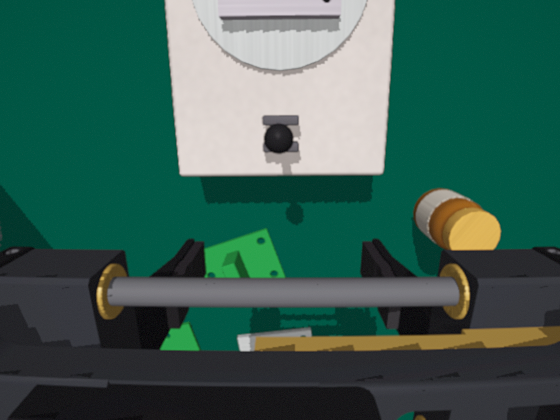

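The ball at (279,138) now stands over the cheeks (x≈281), so the lever is upright. The overhead "knob" was the arm in the way, so I ignore that reading. Next I back off for a close seat measurement.

```bash
python3 -m handwheel '[[0,-0.035,0.02,0,0,0],[0,-0.07,0.04,0,0,0],[0,-0.09,0.05,0,0,0],[0,-0.09,0.05,0,0,0],[0,-0.09,0.05,0,0,0],[0,-0.09,0.05,0,0,0],[0,-0.09,0.05,0,0,0],[0,-0.09,0.05,0,0,0]]' 1
cat > m.py <<'E'
from h import *
st=bot.read_state();p,d=cams.capture("wrist");K=cal("wrist",st)
t=np.array([.5407,.1761]);a=np.radians(-9.6);R=np.array([[np.cos(a),-np.sin(a)],[np.sin(a),np.cos(a)]])
g=proj(np.c_[TRI@R.T+t,[.09]*3],K);b=[blob(p,q,7) for q in g];print(np.round(g,1).tolist(),np.round(b,1).tolist())
print(fit([onplane(q,.09,K) for q in b]))
for q in ("thread_single","thread_left","thread_right"):
    for r in models.tip_of(q,"wrist")[:2]: print(q,np.round(r["position"],1),round(r["conf"],2))
E
python3 m.py
```

```text
time_s: 8.2
position: [0.5117, -0.1139, 0.3217]
tcp_rot: [[0.165, 0.986, -0.002], [0.986, -0.165, 0.001], [0.001, -0.002, -1.0]]
force: [-0.3, -0.8, -0.0]
opening: 1.0
grasp_force: 0.0
[[220.3, -112.4], [307.0, -142.5], [306.3, -83.5]] [[220.0, -112.0], [309.0, -146.0], [306.0, -88.0]]
(array([0.54143458, 0.17789841]), np.float64(-8.129179004442058), array([1.34234516, 2.17427132, 1.75424166]))
```

```bash
python3 -m handwheel '[[0,0.04,0,0,0,0],[0,0.08,0,0,0,0],[0,0.12,0,0,0,0],[0,0.16,0,0,0,0],[0,0.2,0,0,0,0],[0,0.2,0,0,0,0],[0,0.2,0,0,0,0],[0,0.2,0,0,0,0]]' 1
python3 m.py
```

```text
time_s: 9.07
position: [0.5122, 0.0848, 0.3225]
tcp_rot: [[0.165, 0.986, 0.0], [0.986, -0.165, -0.001], [-0.001, 0.0, -1.0]]
force: [-0.1, 0.1, -0.4]
opening: 1.002
grasp_force: 0.0
[[256.3, 94.5], [333.9, 69.6], [332.1, 119.1]] [[256.9, 96.0], [333.9, 70.3], [332.5, 119.7]]
(array([0.54087126, 0.17491485]), np.float64(-9.021645293183212), array([0.24365754, 0.08964646, 0.19933372]))
thread_single [256.2  97.6] 0.68
thread_left [334.4  70. ] 0.7
thread_left [333. 121.] 0.57
thread_right [330.9 123.4] 0.72
```

```bash
python3 -m handwheel '[[-0.006,-0.04,0,0,0,0.0655],[-0.012,-0.08,0,0,0,0.0655],[-0.018,-0.12,0,0,0,0.0655],[-0.023,-0.16,0,0,0,0.0655],[-0.029,-0.2,0,0,0,0.0655],[-0.035,-0.24,0,0,0,0.0655],[-0.041,-0.28,0,0,0,0.0655],[-0.046,-0.32,0,0,0,0.0655]]' 1
python3 -m handwheel '[[-0.005,-0.032,-0.02,0,0,0],[-0.0095,-0.064,-0.04,0,0,0],[-0.0095,-0.064,-0.08,0,0,0],[-0.0095,-0.064,-0.12,0,0,0],[-0.0095,-0.064,-0.15,0,0,0],[-0.0095,-0.064,-0.15,0,0,0],[-0.0095,-0.064,-0.15,0,0,0],[-0.0095,-0.064,-0.15,0,0,0]]' 1
python3 - <<'E'
from h import *
st=bot.read_state();p,d=cams.capture("wrist");cv2.imwrite("pics/w6.png",p);R=np.array(st["tcp_rot"]);print(st["position"],np.degrees(np.arctan2(R[1,1],R[0,1])))
E
```

```text
time_s: 9.93
position: [0.4648, -0.2384, 0.3227]
tcp_rot: [[0.039, 0.999, 0.0], [0.999, -0.039, -0.0], [-0.0, 0.0, -1.0]]
force: [0.9, 0.3, 1.1]
opening: 1.001
grasp_force: 0.0
time_s: 10.6
position: [0.4574, -0.3007, 0.1741]
tcp_rot: [[0.037, 0.999, 0.002], [0.999, -0.037, -0.002], [-0.002, 0.002, -1.0]]
force: [0.2, -1.5, -0.1]
opening: 1.0
grasp_force: 0.0
[ 0.45742136 -0.3007442   0.1740513 ] -2.1169824861806585
```

View pics/w6.png

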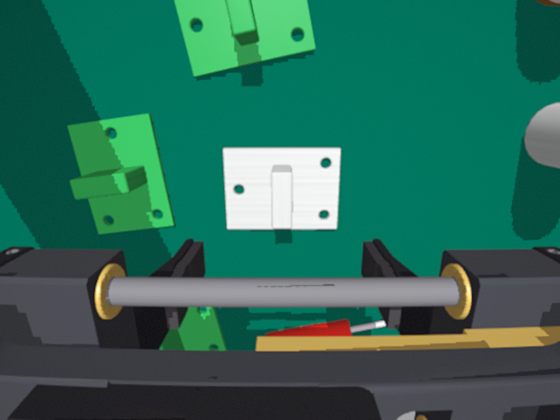

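The white plate is square to the jaws and centred, with its rib at (282,195) and its holes at (238,189), (326,163) and (324,214). Descending to grasp.

```bash
python3 - <<'E'
from h import *
st=bot.read_state();p=cv2.imread("pics/w6.png");K=cal("wrist",st)
print(fit([onplane(blob(p,q,8),.006,K) for q in [(238,189),(326,163),(324,214)]]))
E
python3 -m handwheel '[[-0.0008,0.0016,-0.04,0,0,0],[-0.0008,0.0016,-0.08,0,0,0],[-0.0008,0.0016,-0.11,0,0,0],[-0.0008,0.0016,-0.125,0,0,0],[-0.0008,0.0016,-0.137,0,0,0],[-0.0008,0.0016,-0.137,0,0,0],[-0.0008,0.0016,-0.137,0,0,0],[-0.0008,0.0016,-0.137,0,0,0]]' 1
```

```text
(array([ 0.45709712, -0.29724089]), np.float64(-2.1472206440465484), array([0.01820215, 0.04693213, 0.05100815]))
time_s: 11.32
position: [0.4572, -0.2988, 0.0374]
tcp_rot: [[0.036, 0.999, 0.003], [0.999, -0.036, -0.003], [-0.003, 0.003, -1.0]]
force: [0.4, -0.0, 0.1]
opening: 1.0
grasp_force: 0.0
```

```bash
for i in 1 2; do python3 -m handwheel '[[0,0,0,0,0,0],[0,0,0,0,0,0],[0,0,0,0,0,0],[0,0,0,0,0,0],[0,0,0,0,0,0],[0,0,0,0,0,0],[0,0,0,0,0,0],[0,0,0,0,0,0]]' -1; done
python3 -m handwheel '[[0,0,0.02,0,0,0],[0,0,0.05,0,0,0],[0,0,0.09,0,0,0],[0,0,0.13,0,0,0],[0,0,0.17,0,0,0],[0,0,0.21,0,0,0],[0,0,0.22,0,0,0],[0,0,0.22,0,0,0]]' -1
python3 - <<'E'
from h import *
st=bot.read_state();p,d=cams.capture("wrist");cv2.imwrite("pics/w7.png",p)
E
```

```text
time_s: 11.98
position: [0.4559, -0.2976, 0.0355]
tcp_rot: [[0.036, 0.999, -0.0], [0.999, -0.036, 0.0], [0.0, -0.0, -1.0]]
force: [0.2, 0.2, -0.4]
opening: 0.478
grasp_force: 0.0
time_s: 12.65
position: [0.456, -0.2977, 0.0355]
tcp_rot: [[0.036, 0.999, 0.0], [0.999, -0.036, -0.0], [-0.0, 0.0, -1.0]]
force: [0.2, 0.7, -0.8]
opening: 0.203
grasp_force: 30.0
time_s: 13.32
position: [0.4571, -0.2988, 0.2588]
tcp_rot: [[0.036, 0.999, 0.005], [0.999, -0.036, -0.005], [-0.005, 0.005, -1.0]]
force: [-0.1, -1.0, -2.9]
opening: 0.205
grasp_force: 30.0
```

View pics/w7.png

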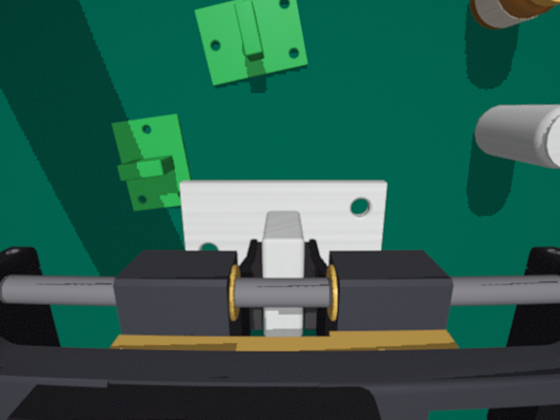

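The plate is held. Its left hole shows at (360,206), and the rib is clamped centrally.

Run:
```python
from h import *
st=bot.read_state();p=cv2.imread("pics/w7.png");K=cal("wrist",st);P=np.array(st["position"]);print(P)
R=np.array(st["tcp_rot"]);z=P[2]-.0355+.006
b=blob(p,(360,206),13);X=onplane(b,z,K);a=np.arctan2(R[1,1],R[0,1]);M=np.array([[np.cos(a),-np.sin(a)],[np.sin(a),np.cos(a)]])
print(b,np.degrees(a),"plate origin - TCP, in plate axes",M.T@(X[:2]-P[:2])-[.042,.026])
# plate's far edge as second check
print([M.T@(onplane(q,z,K)[:2]-P[:2]) for q in [(181,181),(386,181)]])
```

```text
[ 0.45581471 -0.29759882  0.25601197]
[359.58974359 206.06961774] -2.0588712979458186 plate origin - TCP, in plate axes [-0.00055287  0.0010549 ]
[array([-0.05426305,  0.04101835]), array([0.05467938, 0.04093418])]
```

```bash
python3 -m handwheel '[[0.003,0.02,0,0,0,-0.01],[0.009,0.05,0,0,0,-0.02],[0.015,0.085,0,0,0,-0.03],[0.021,0.12,0,0,0,-0.04],[0.028,0.155,0,0,0,-0.05],[0.034,0.19,0,0,0,-0.06],[0.04,0.225,0,0,0,-0.0615],[0.046,0.26,0,0,0,-0.0615]]' -1
python3 -m handwheel '[[0.006,0.035,0,0,0,0],[0.013,0.07,0,0,0,0],[0.019,0.105,0,0,0,0],[0.025,0.14,0,0,0,0],[0.031,0.175,0,0,0,0],[0.036,0.2,0,0,0,0],[0.0388,0.2121,0,0,0,0],[0.0388,0.2121,0,0,0,0]]' -1
python3 - <<'E'
from h import *
st=bot.read_state();p,d=cams.capture("wrist");st=bot.read_state();R=np.array(st["tcp_rot"]);print(st["position"],np.degrees(np.arctan2(R[1,1],R[0,1])),st["force"],st["opening"])
cv2.imwrite("pics/w8.png",p)
E
```

```text
time_s: 14.03
position: [0.4996, -0.0354, 0.252]
tcp_rot: [[0.159, 0.987, -0.008], [0.987, -0.159, 0.002], [0.001, -0.008, -1.0]]
force: [0.4, 0.1, -3.1]
opening: 0.203
grasp_force: 30.0
time_s: 14.7
position: [0.5393, 0.1766, 0.2522]
tcp_rot: [[0.155, 0.988, -0.006], [0.988, -0.155, -0.0], [-0.001, -0.006, -1.0]]
force: [0.3, -1.0, -2.8]
opening: 0.202
grasp_force: 30.0
[0.53916725 0.17489768 0.25257119] -8.968404793594095 [-0.45072233  0.5589514  -2.84297776] 0.2086335254831094
```

```bash
python3 -m handwheel '[[0.001,0,-0.02,0,0,0],[0.001,0,-0.045,0,0,0],[0.001,0,-0.07,0,0,0],[0.001,0,-0.09,0,0,0],[0.001,0,-0.1,0,0,0],[0.001,0,-0.107,0,0,0],[0.001,0,-0.107,0,0,0],[0.001,0,-0.107,0,0,0]]' -1
python3 -m handwheel '[[0,0,0,0,0,0],[0,0,0,0,0,0],[0,0,0,0,0,0],[0,0,0,0,0,0],[0,0,0,0,0,0],[0,0,0,0,0,0],[0,0,0,0,0,0],[0,0,0,0,0,0]]' -1
cat > f.py <<'E'
from h import *
st=bot.read_state();P=np.array(st["position"]);p,d=cams.capture("wrist");K=cal("wrist",st);cv2.imwrite("pics/w9.png",p)
R=np.array(st["tcp_rot"]);a=np.arctan2(R[1,1],R[0,1]);print(P,np.degrees(a),R[2].round(4))
pt,_=cams.capture("top");cv2.imwrite("pics/t9.png",pt);ps,ds=cams.capture("scene");cv2.imwrite("pics/s9.png",ps)
crop=lambda im,c,w,h,s:cv2.resize(im[max(0,c[1]-h):c[1]+h,max(0,c[0]-w):c[0]+w],(800//s*1,600//s),interpolation=cv2.INTER_CUBIC)
w=cv2.resize(p[100:310,140:420],(400,300));t=crop(pt,(184,208),40,30,2);s=crop(ps,(380,250),80,60,1)
cv2.imwrite("pics/c9.png",np.vstack([np.hstack([w,t]),cv2.resize(s,(800,600))[150:450]]))
E
python3 f.py
```

```text
time_s: 15.42
position: [0.5421, 0.1738, 0.1488]
tcp_rot: [[0.159, 0.987, 0.0], [0.987, -0.159, -0.0], [-0.0, 0.0, -1.0]]
force: [0.1, -0.0, -2.4]
opening: 0.202
grasp_force: 30.0
time_s: 16.08
position: [0.5417, 0.1745, 0.1486]
tcp_rot: [[0.158, 0.987, 0.0], [0.987, -0.158, 0.0], [0.0, 0.0, -1.0]]
force: [0.6, -0.1, -2.4]
opening: 0.207
grasp_force: 30.0
[0.5417429  0.17446879 0.14857786] -9.104962114501967 [ 0.  0. -1.]
```

View pics/c9.png

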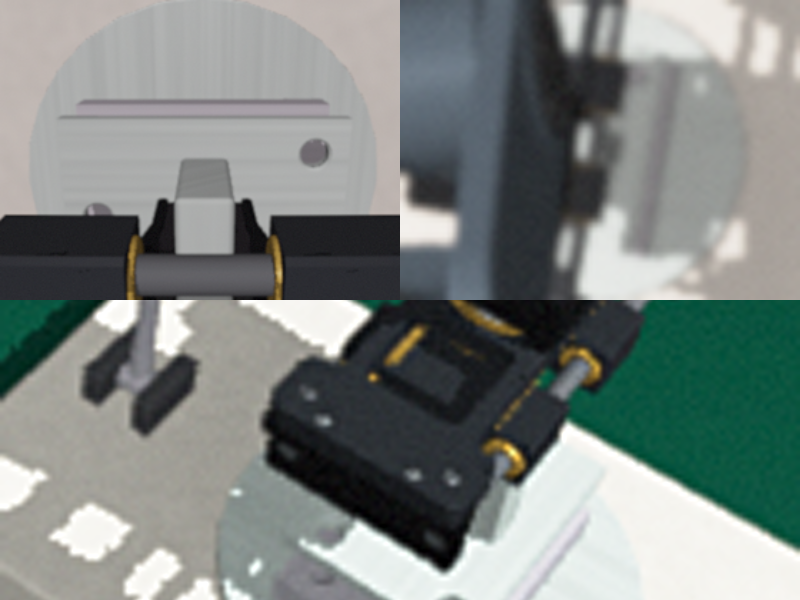

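The composite shows the plate level over the seat. In the wrist view the seat's far edge shows just beyond the plate's, with plate corners at about (180,182)/(385,182) and seat corners at (195,171)/(370,171). The lever stands upright. Next I measure the relative offset.

```bash
cat > e.py <<'E'
from h import *
st=bot.read_state();P=np.array(st["position"]);R=np.array(st["tcp_rot"]);K=cal("wrist",st);a=np.arctan2(R[1,1],R[0,1]);M=np.array([[np.cos(a),-np.sin(a)],[np.sin(a),np.cos(a)]])
p=cv2.imread("pics/w9.png");zt=P[2]-.0355+.006
g=cv2.cvtColor(p,cv2.COLOR_BGR2GRAY).astype(int)
for c in (215,245,280,315,345): print(c,[ (r,g[r,c]) for r in range(166,188)])
# colour (saturation toward purple) separates seat steel from disc
for q in [(180,182),(385,182)]: print("plate corner",M.T@(onplane(q,zt,K)[:2]-P[:2])*1000)
for q in [(195,170.5),(370,170.5)]: print("seat corner",M.T@(onplane(q,.09,K)[:2]-P[:2])*1000)
b=blob(p,(360,207),11);print("hole",b,M.T@(onplane(b,zt,K)[:2]-P[:2])*1000-[42,26])
for q in ("thread_left","thread_single","hole_left","hole_single"):
    for r in models.tip_of(q,"wrist")[:1]: print(q,np.round(r["position"],1),r["conf"],M.T@(onplane(r["position"],.09 if q[0]=="t" else zt-.006,K)[:2]-P[:2])*1000)
E
python3 e.py
```

```text
215 [(166, np.int64(173)), (167, np.int64(174)), (168, np.int64(171)), (169, np.int64(154)), (170, np.int64(128)), (171, np.int64(121)), (172, np.int64(131)), (173, np.int64(148)), (174, np.int64(159)), (175, np.int64(162)), (176, np.int64(163)), (177, np.int64(163)), (178, np.int64(165)), (179, np.int64(164)), (180, np.int64(155)), (181, np.int64(140)), (182, np.int64(138)), (183, np.int64(156)), (184, np.int64(169)), (185, np.int64(170)), (186, np.int64(171)), (187, np.int64(172))]
245 [(166, np.int64(170)), (167, np.int64(171)), (168, np.int64(169)), (169, np.int64(149)), (170, np.int64(126)), (171, np.int64(121)), (172, np.int64(129)), (173, np.int64(149)), (174, np.int64(160)), (175, np.int64(161)), (176, np.int64(162)), (177, np.int64(164)), (178, np.int64(164)), (179, np.int64(163)), (180, np.int64(153)), (181, np.int64(139)), (182, np.int64(139)), (183, np.int64(157)), (184, np.int64(169)), (185, np.int64(172)), (186, np.int64(172)), (187, np.int64(174))]
280 [(166, np.int64(172)), (167, np.int64(173)), (168, np.int64(170)), (169, np.int64(149)), (170, np.int64(125)), (171, n
[... 1091 characters left out ...]
nt64(163)), (177, np.int64(165)), (178, np.int64(163)), (179, np.int64(161)), (180, np.int64(153)), (181, np.int64(140)), (182, np.int64(141)), (183, np.int64(159)), (184, np.int64(172)), (185, np.int64(173)), (186, np.int64(174)), (187, np.int64(176))]
plate corner [-54.81602443  40.4702888 ]
plate corner [54.24716688 40.40767442]
seat corner [-54.31760593  41.53863382]
seat corner [53.72134694 41.47809251]
hole [362.39798226 206.31396765] [1.04857265 0.93463428]
thread_left [347.7 194.2] 0.88 [40.70685934 26.38698125]
thread_single [214.1 234.4] 0.77 [-44.99888062  -0.61328568]
hole_left [356.6 203.3] 0.64 [41.21166017 26.93819628]
hole_single [208.6 248.5] 0.71 [-43.52685912  -0.46880891]
```

```bash
python3 -c "
import cv2
p=cv2.imread('pics/w9.png');cv2.imwrite('pics/c10.png',cv2.resize(p[155:265,170:400],(800,383),interpolation=cv2.INTER_CUBIC))"
```

```text
(no output)
```

View pics/c10.png

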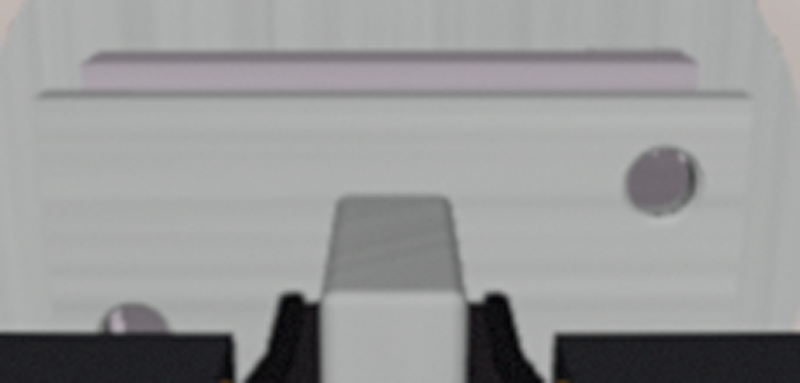

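The crop shows the seat's top edge at row 173 (columns 194–370) and the plate's at row 183 (columns 180.6–386). Both are parallel and give y = 40 mm from the tool, so only about 0.6 mm in x and the height need trimming.

```bash
python3 -m handwheel '[[-0.0007,0,-0.002,0,0,0],[-0.0007,0,-0.005,0,0,0],[-0.0007,0,-0.008,0,0,0],[-0.0007,0,-0.008,0,0,0],[-0.0007,0,-0.008,0,0,0],[-0.0007,0,-0.008,0,0,0],[-0.0007,0,-0.008,0,0,0],[-0.0007,0,-0.008,0,0,0]]' -1
python3 -m handwheel '[[0,0,0,0,0,0],[0,0,0,0,0,0],[0,0,0,0,0,0],[0,0,0,0,0,0],[0,0,0,0,0,0],[0,0,0,0,0,0],[0,0,0,0,0,0],[0,0,0,0,0,0]]' -1
```

```text
time_s: 17.1
position: [0.5411, 0.1744, 0.1407]
tcp_rot: [[0.158, 0.987, 0.0], [0.987, -0.158, 0.0], [0.0, 0.0, -1.0]]
force: [0.1, -0.1, -2.7]
opening: 0.205
grasp_force: 30.0
time_s: 17.77
position: [0.5411, 0.1744, 0.1406]
tcp_rot: [[0.158, 0.987, 0.0], [0.987, -0.158, 0.0], [0.0, 0.0, -1.0]]
force: [-0.8, 0.5, -2.6]
opening: 0.204
grasp_force: 30.0
```

Run:
```python
from h import *
p,d=cams.capture("wrist")
print("plate top - seat top mm", (np.median(d[174:178,230:330])-np.median(d[186:196,220:330]))*1000, [round(float(np.median(d[r,230:330])),4) for r in range(166,192,2)])
print(bot.hand_in())
```

```text
plate top - seat top mm 19.291937 [0.2028, 0.2031, 0.2035, 0.1979, 0.1916, 0.1904, 0.1908, 0.1755, 0.1704, 0.1703, 0.1705, 0.1709, 0.1712]
the job is handed in; nothing more can be done
None
```

The lever stands upright, and the arm is still holding the plate level about 14–15 mm above the seat with its holes over the threads; I handed the job in at about 18 s, but the result of the judging wasn't shown.

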